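# Load the rod-grip clamp

### The job

Get a fishing-rod fore grip ready in the clamp: first lift the wooden pressure plate off the clamp's two guide rods and lay it flat on the bench. Then thread the wide rear collar, after it every cork ring there is on the bench, and last the stepped front collar with its narrow neck up, onto the clamp's middle mandrel, each fully home on what is below it. Finally put the plate back over both guide rods so that it rests level on the front collar, let go of it, and leave the mug, the glue bottle, the roll of tape and the screwdriver where they are.

Things in the scene. Friction and masses are not known exactly. Their poses are not given: they have to be found in the camera images.
- jig: the clamp, screwed to the bench: a dark wooden base board 220 x 70 x 18 mm (long along its x). Origin at the centre of the board's underside, z up. On the board stand a steel mandrel in the middle and two guide rods at x = -80 and +80 mm, all on the line y = 0, each rod with a stop nut (19 mm wide) whose top is 46 mm above the board; the plate, when the clamp is empty, rests on these nuts.
- seat (a point): the point on the board's top face, 18 mm above the bench, on the mandrel's axis: the seat of the first piece. Axes like the clamp's.
- mandrel_tip (a point): tip of the mandrel, 84 mm above the board. The mandrel is 10 mm in diameter, its last 6 mm tapering to 4 mm. A piece let go on it slides down by itself.
- rod_near_tip (a point): tip of the guide rod at the clamp's x = -80 mm, 116 mm above the board; the rod is 10 mm in diameter, its last 8 mm tapering to 4 mm.
- rod_far_tip (a point): tip of the guide rod at the clamp's x = +80 mm, the same.
- plate: the pressure plate, a loose wooden bar 200 x 46 x 18 mm, about 130 g, long along x; origin at its centre (mid-thickness). Through its thickness go 14 mm holes at x = -80 and +80 mm for the rods and an 18 mm one in the middle for the mandrel. At the start it is on the rods, resting on the stop nuts; the mandrel stands 20 mm out above it. Either end and either face may go first.
- rear_collar: the rear collar, a plain dark wooden ring 52 mm across, 12 mm thick, hole 13 mm, about 22 g, lying flat on the bench; origin at its centre (mid-thickness), z along the hole. Either face may be down.
- ring0: a cork ring, 40 mm across, 12 mm thick, hole 13 mm, about 12 g, lying flat on the bench; origin at its centre (mid-thickness), z along the hole. Either face may be down. The cork rings are all alike, and three to five of them are there; the others are absent.
- ring1: a cork ring, 40 mm across, 12 mm thick, hole 13 mm, about 12 g, lying flat on the bench; origin at its centre (mid-thickness), z along the hole. Either face may be down. The cork rings are all alike, and three to five of them are there; the others are absent.
- ring2: a cork ring, 40 mm across, 12 mm thick, hole 13 mm, about 12 g, lying flat on the bench; origin at its centre (mid-thickness), z along the hole. Either face may be down. The cork rings are all alike, and three to five of them are there; the others are absent.
- ring3: a cork ring, 40 mm across, 12 mm thick, hole 13 mm, about 12 g, lying flat on the bench; origin at its centre (mid-thickness), z along the hole. Either face may be down. The cork rings are all alike, and three to five of them are there; the others are absent.
- ring4: a cork ring, 40 mm across, 12 mm thick, hole 13 mm, about 12 g, lying flat on the bench; origin at its centre (mid-thickness), z along the hole. Either face may be down. The cork rings are all alike, and three to five of them are there; the others are absent.
- front_collar: the front collar, a stepped dark wooden ring 16 mm high with a 13 mm hole, about 16 g: a flange 40 mm across and 8 mm high, and on it a neck 28 mm across and 8 mm high. It stands on the bench on its flange, neck up. Origin at the centre of the flange's underside, z up through the neck.
- mug: an orange mug, 80 mm across, 95 mm high, handle to its +y; leave alone. Origin at its foot.
- glue: a white glue bottle, 48 mm across, 130 mm high; leave alone. Origin at its foot.
- tape: a roll of pale masking tape, 92 mm across, 24 mm high, hole 76 mm, lying flat; leave alone. Origin at its underside.
- screwdriver: a screwdriver with a green handle, lying flat, about 200 mm long along its x; leave alone. Origin on the bench under its middle.
Mind the look-alikes: they are no part of the job. Leave any purple or white look-alike of the ring1 alone.

How it is judged (in metres and radians):
On the way, in this order (a step that is already met when the one before it is completed fails the run):
1. the pressure plate is off the guide rods and lies flat on the bench, let go (height (world z) of plate below 0.013 m and (angle between plate's own z axis and vertical below 0.08 rad or angle between plate's own z axis and vertical above 3.06 rad) and horizontal distance between plate and seat above 0.07 m and linear speed of plate below 0.03 m/s and contact force between the fingers and plate below 0.05 N), for 0.2 s.
2. the rear collar is on the mandrel, flat on the board (horizontal distance between rear_collar and seat below 0.004 m and (angle between rear_collar's own z axis and vertical below 0.08 rad or angle between rear_collar's own z axis and vertical above 3.06 rad) and linear speed of rear_collar below 0.03 m/s and z of rear_collar in the frame of seat between 0.003 and 0.009 m), for 0.2 s.
3. every cork ring present is on the mandrel, stacked without gaps on the rear collar (all of step 2 and horizontal distance between each of ring0, ring1, ring2, ring3, ring4 and seat below 0.004 m and (angle between ring0's own z axis and vertical below 0.08 rad or angle between ring0's own z axis and vertical above 3.06 rad) and linear speed of each of ring0, ring1, ring2, ring3, ring4 below 0.03 m/s and (z of ring0 in the frame of seat between 0.015 and 0.021 m or z of ring0 in the frame of seat between 0.027 and 0.033 m or z of ring0 in the frame of seat between 0.039 and 0.045 m or z of ring0 in the frame of seat between 0.051 and 0.057 m or z of ring0 in the frame of seat between 0.063 and 0.069 m) and (angle between ring1's own z axis and vertical below 0.08 rad or angle between ring1's own z axis and vertical above 3.06 rad) and (z of ring1 in the frame of seat between 0.015 and 0.021 m or z of ring1 in the frame of seat between 0.027 and 0.033 m or z of ring1 in the frame of seat between 0.039 and 0.045 m or z of ring1 in the frame of seat between 0.051 and 0.057 m or z of ring1 in the frame of seat between 0.063 and 0.069 m) and (angle between ring2's own z axis and vertical below 0.08 rad or angle between ring2's own z axis and vertical above 3.06 rad) and (z of ring2 in the frame of seat between 0.015 and 0.021 m or z of ring2 in the frame of seat between 0.027 and 0.033 m or z of ring2 in the frame of seat between 0.039 and 0.045 m or z of ring2 in the frame of seat between 0.051 and 0.057 m or z of ring2 in the frame of seat between 0.063 and 0.069 m) and (angle between ring3's own z axis and vertical below 0.08 rad or angle between ring3's own z axis and vertical above 3.06 rad) and (z of ring3 in the frame of seat between 0.015 and 0.021 m or z of ring3 in the frame of seat between 0.027 and 0.033 m or z of ring3 in the frame of seat between 0.039 and 0.045 m or z of ring3 in the frame of seat between 0.051 and 0.057 m or z of ring3 in the frame of seat between 0.063 and 0.069 m) and (angle between ring4's own z axis and vertical below 0.08 rad or angle between ring4's own z axis and vertical above 3.06 rad) and (z of ring4 in the frame of seat between 0.015 and 0.021 m or z of ring4 in the frame of seat between 0.027 and 0.033 m or z of ring4 in the frame of seat between 0.039 and 0.045 m or z of ring4 in the frame of seat between 0.051 and 0.057 m or z of ring4 in the frame of seat between 0.063 and 0.069 m)), for 0.2 s.
4. the front collar is on the mandrel, neck up, on the uppermost cork ring (all of step 3 and horizontal distance between front_collar and seat below 0.004 m and angle between front_collar's own z axis and vertical below 0.08 rad and linear speed of front_collar below 0.03 m/s and (z of front_collar in the frame of seat between 0.045 and 0.051 m or z of front_collar in the frame of seat between 0.057 and 0.063 m or z of front_collar in the frame of seat between 0.069 and 0.075 m) and z of front_collar in the frame of ring0 above 0.004 m and z of front_collar in the frame of ring1 above 0.004 m and z of front_collar in the frame of ring2 above 0.004 m and z of front_collar in the frame of ring3 above 0.004 m and z of front_collar in the frame of ring4 above 0.004 m), for 0.2 s.
5. the plate is over both guide rods and rests level on the front collar (all of step 4 and horizontal distance between plate and seat below 0.006 m and (angle between plate's own z axis and vertical below 0.08 rad or angle between plate's own z axis and vertical above 3.06 rad) and angle between the x axis of plate and the x axis of jig, either way round below 0.06 rad and z of plate in the frame of front_collar between 0.022 and 0.028 m and linear speed of plate below 0.03 m/s), for 0.2 s.
At the end, for the whole second after the job is handed in: Rear collar, all cork rings, then front collar (neck up) on the mandrel: within 4 mm of its axis, level to 0.08 rad, within 3 mm of closed stacking height. Plate over both rods: within 6 mm of centre, 0.06 rad in yaw, level to 0.08 rad, within 3 mm of resting on the front collar. All at rest (all of step 5); the robot touches nothing.
It fails at once if the mug is moved more than 3 cm or knocked over (distance of mug from where it was at the start of the episode above 0.03 m or angle between mug's own z axis and vertical above 0.5 rad).
It fails at once if the glue bottle is moved more than 3 cm or knocked over (distance of glue from where it was at the start of the episode above 0.03 m or angle between glue's own z axis and vertical above 0.5 rad).
It fails at once if the roll of tape is moved more than 3 cm (distance of tape from where it was at the start of the episode above 0.03 m).
It fails at once if the screwdriver is moved more than 3 cm (distance of screwdriver from where it was at the start of the episode above 0.03 m).
Of ring0, ring1, ring2, ring3, ring4 only 3 to 5 are there at a start; the rules pass over those that are not, and their reading is None.
At some moment in a run one of rear_collar, ring0, ring1, ring2, ring3, ring4, front_collar may be knocked a few centimetres aside while the robot is not near it.
It also fails if it takes over 208 s, if anything falls off the work surface, if the arm or the gripper's body presses on something with over 40 N, if the wrist force passes 120 N, or if a joint passes its speed limit or range.

### The arm

A 6-joint arm with a two-finger parallel gripper is mounted at the origin on the work surface. World frame = base frame: x ahead of the robot, y to its left, z up, the work surface at z = 0. Lengths are in mm, angles in rad, forces in N, time in s.
With the tool pointing down it reaches from about 300 to 775 mm from the base axis. Payload 14.6 kg.
Tool frame: the origin (TCP) lies midway between the tips of the shut fingers; the grasp point (between the pads) lies 19 mm behind it (manip.grasp_offset is the distance from the TCP to the grasp point, in mm); z points along the fingers, y is the line along which they close (so a half turn about z gives the same grasp; the last joint's range is limited). The gripper opens to 94 mm and grips with 3 to 60 N. Pads are 16 mm wide; open, the fingers measure 119 mm over their backs; the gripper's body (75 mm by 177 mm) begins 78 mm behind the grasp point.
Start: joints at [-1.317, 0.3, 1.521, -0, 1.321, -0.067], TCP at [173.422, -521.933, 205.446] pointing down, gripper open.
Joint ranges: [-3.03, 3.03], [-0.79, 2.21], [0.23, 2.52], [-1.04, 4.18], [0, 3.07], [-2.55, 2.55]. Speed limits (rad/s): [2.22, 2.22, 2.57, 3.14, 3.14, 3.14].

### API

Orientations are given as [roll, pitch, yaw] about the fixed x, y, z axes, in that order (R = Rz(yaw) Ry(pitch) Rx(roll)).
In Python, from cell import manip, viewer gives the robot as it stands. The module is installed in compiled form; this text tells all that it offers.
- The arm moves only by the tool move_arm, never from a script. Its argument "moves" is a list of rows, each a list of 4 numbers: the shift along the tool's x, y, z in m, then the turn about the tool's z in rad. A call has 1 to 12 rows; each row is the pose to reach, as a shift and turn from the pose commanded when the call began, along the tool's axes at that moment; what a row does not reach only later rows make up. A row lasts 1/10 s, in which the tool goes at most 50 mm and 8.59 degrees, less where a joint would pass 70% of its speed; a pose out of reach is approached as far as the arm can. A call with a gripper value outside its range is refused whole. "jaw" is the finger opening in m, from 0 to 0.094, set as the call begins (left out, the last holds). The fingers move at their own pace and stop on an object; "squeeze" is the grip in N (left out, the last holds). Time passes only in rows, so rows that repeat a pose let the fingers close. It gives the time, the measured TCP pose, the force, the opening and the grip force at its end, in the units of the state.
- manip.read_state(): the state, without advancing time (a new reading comes with each control period).
- viewer.camera(name): name is "side" or "top" or "wrist"; returns a dict with "frame" (420x560x3 uint8, blue, green, red), "z_map" (420x560 float32, mm along the optical axis (not along the pixel's ray), 0 where there is no reading), "fx", "fy", "cx", "cy" (pixels), "origin" and "orientation" of the camera in the world. Camera axes: x right, y down, z forward; pixel columns grow to the right and rows downward; lengths in mm; the calibration is good to about 2 mm. A picture is of the moment at which its call begins.
- manip.sign_off(): hands the job in; it is judged then, once.
The state is a dict: "clock": time; "joints": joint angles; "qd": joint speeds; "effort": joint torques, N m; "eef_pos": TCP position; "eef_rot": TCP orientation; "wrist_force": force on the tool from outside, world axes, zero at the start; "moment": the same for the moment, N m; "finger_gap": finger opening in mm; "finger_force": force on a finger pad.
Only numpy, scipy, OpenCV 4.12 (cv2) and the standard library are available. Lean on these libraries where they do the work, as an engineer would, in place of code of your own. Each camera call takes 0.05 s, during which the arm holds its last target. There are 200 camera calls.

## Working session

There is one attempt and no reset: what is moved stays moved. The work goes in short steps, Python scripts to look and compute and a tool call to move; the robot and the scene stay as the last step left them, time stands still between calls to the robot, and variables do not carry over. Pictures are saved under pics/ and viewed, at most 14 in all, crops included, and the job is handed in when it is done.

Besides the shell and the picture viewer there is one more tool, called after ">>>" as name(argument=value, ...), one argument or row to a line, values as JSON. move_arm: Moves the arm, as the interface text tells. Its arguments: {"type":"object","properties":{"moves":{"type":"array"},"jaw":{"type":"number"},"squeeze":{"type":"number"}},"required":["moves"]}

```bash
mkdir -p pics
cat > h.py <<'E'
import numpy as np, cv2
from cell import manip, viewer
from scipy.spatial.transform import Rotation as R
def rot(o):
    o=np.array(o,float)
    return o if o.shape==(3,3) else (R.from_euler('xyz',o).as_matrix() if o.size==3 else R.from_quat(o).as_matrix())
def cam(n):
    c=viewer.camera(n); c['R']=rot(c['orientation']); c['o']=np.array(c['origin'],float); return c
def cloud(c):
    z=c['z_map'].astype(float); v,u=np.mgrid[:z.shape[0],:z.shape[1]]
    p=np.stack([(u-c['cx'])/c['fx']*z,(v-c['cy'])/c['fy']*z,z],-1)@c['R'].T+c['o']
    p[z<=0]=np.nan; return p
def proj(c,P):
    q=(np.atleast_2d(P)-c['o'])@c['R']; return np.c_[c['fx']*q[:,0]/q[:,2]+c['cx'],c['fy']*q[:,1]/q[:,2]+c['cy']]
E
python3 - <<'E'
from h import *
for n in ('top','side'):
    c=cam(n); cv2.imwrite(f'pics/{n}0.png',c['frame']); print(n,c['o'],c['orientation'],c['fx'],c['cx'])
print(manip.read_state())
E
```

```text
top [ 331.20698264  -44.45733632 1040.76617905] [-2.97767356  0.00336293 -1.55270665] 380.4350046384418 282.73915604764005
side [ 322.49050088 -822.77509988  744.65668483] [-2.25530678  0.00897243 -0.23094375] 420.08298027396614 289.60592809187426
{'clock': 0.1, 'joints': array([-1.31662863e+00,  3.00434441e-01,  1.52150656e+00,  1.48943990e-05,
        1.32071562e+00, -6.65708299e-02]), 'qd': array([-2.60963072e-06, -4.55221163e-04, -1.55047004e-03, -5.88755543e-04,
        1.47915544e-03, -1.11242040e-03]), 'effort': array([ 5.85948019e-04, -5.32647479e+01, -3.53287661e+01,  7.09240395e-02,
        2.34971009e-02, -8.26999712e-05]), 'eef_pos': array([ 173.35401848, -521.71805023,  204.93796422]), 'eef_rot': array([-3.14053200e+00, -8.51722182e-05,  3.20734789e-01]), 'wrist_force': array([-0.3413684 , -0.04836244, -0.22916801]), 'moment': array([ 0.02916963, -0.01241821,  0.03947657]), 'finger_force': 0.0, 'finger_gap': 94.09779914863894}
```

View pics/top0.png

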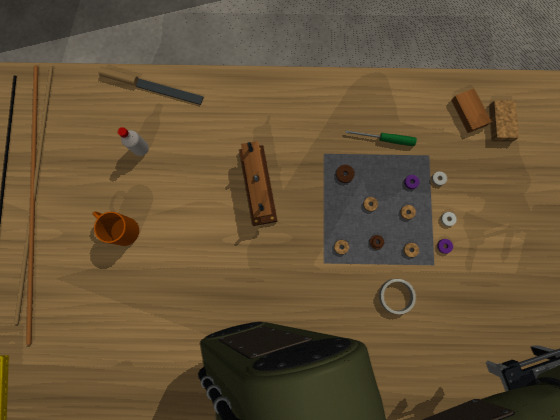

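View pics/side0.png

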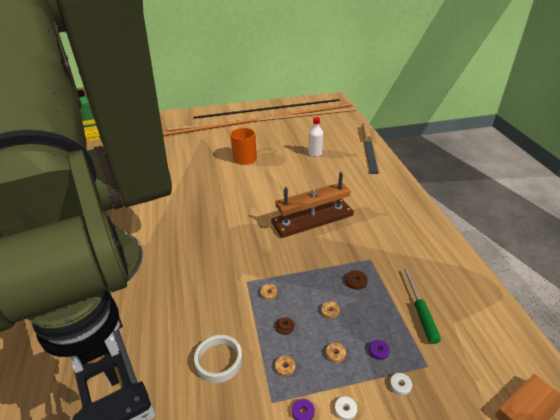

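Top view: the clamp with its plate is at about (258,185). Candidates for the cork rings: tan at (371,204), (408,212), (342,247) and (412,250). Purple at (412,182) and (445,246) and white at (440,178) and (449,219) are look-alikes to leave. The rear collar is the large dark ring at (345,173), and the front collar is the dark stepped one at (377,242).

```bash
cat >> h.py <<'E'
def blobs(c,zlo=6,zhi=24,amin=25):
    p=cloud(c); z=p[...,2]; m=((z>zlo)&(z<zhi)).astype(np.uint8)
    n,l,s,_=cv2.connectedComponentsWithStats(m,connectivity=4); out=[]
    for i in range(1,n):
        if s[i,4]<amin: continue
        k=l==i; q=p[k]; b=c['frame'][k].mean(0)
        (x,y),r=cv2.minEnclosingCircle(q[:,:2].astype(np.float32))
        out.append((np.argwhere(k).mean(0)[::-1].round(),np.round([x,y,r],1),np.round(np.percentile(q[:,2],[50,95]),1),b.round(),s[i,4]))
    return out
E
python3 - <<'E'
from h import *
c=cam('top')
for b in blobs(c): print(*b)
p=cloud(c)
print('bench',p[300,300],p[330,330],'mat',p[190,380])
for name,zl,zh in (('plate',60,95),('base',12,30),('rods',95,150)):
    q=p[130:240,225:290].reshape(-1,3); q=q[(q[:,2]>zl)&(q[:,2]<zh)]
    print(name,cv2.minAreaRect(q[:,:2].astype(np.float32)),np.median(q[:,2]),len(q), q[:6] if name=='rods' else '')
cv2.imwrite('pics/crop.png',cv2.resize(c['frame'][140:280,310:470],None,fx=4,fy=4,interpolation=cv2.INTER_CUBIC))
w=cam('wrist'); print(w['o'],w['orientation'],w['fx'],w['cx'],w['cy']); cv2.imwrite('pics/w0.png',w['frame'])
E
```

```text
[ 32. 209.] [539.2 657.2 396.4] [10.1 14.3] [ 42.  77. 112.] 2019
[131.  81.] [884.4 410.9  96.8] [13.4 23.1] [44. 59. 69.] 288
[120.  72.] [906.1 443.1  27. ] [22.9 23.9] [ 56.  91. 116.] 25
[183.  94.] [845.8 258.8  57.4] [7.5 9.9] [51. 52. 49.] 160
[462. 115.] [ 802.8 -554.4   56.9] [15.5 23.3] [11. 26. 44.] 155
[496. 126.] [ 777.9 -657.6   61.8] [14.4 22.7] [18. 34. 47.] 185
[  9. 123.] [749.8 755.3  20.5] [7.1 9.6] [20. 26. 31.] 28
[385. 138.] [ 721.2 -307.    99.3] [17.6 23.4] [37. 61. 35.] 258
[143. 150.] [678.5 365.2  21.7] [15.6 22.6] [65. 70. 75.] 46
[260. 191.] [581.5  34.2 114.4] [17.4 20.5] [18. 35. 60.] 710
[  4. 166.] [625.2 751.2  30.4] [ 8.2 10.5] [20. 26. 30.] 42
[345. 173.] [ 618.7 -208.4   25.8] [11.5 14.4] [17. 31. 55.] 248
[439. 178.] [ 609.5 -471.3   19.9] [11.  14.3] [122. 132. 135.] 144
[411. 181.] [ 598.3 -395.2   20.7] [11.5 14. ] [85. 31. 67.] 144
[370. 204.] [ 533.5 -278.1   20. ] [10.9 14.4] [ 49.  84. 114.] 148
[408. 212.] [ 512.5 -380.6   20. ] [11.4 14.5] [ 50.  86. 117.] 151
[448. 219.] [ 494.4 -489.9   19.9] [11.5 14.3] [132. 142. 143.] 151
[112. 22
[... 806 characters left out ...]
10700988769531) 81.4187477625594 1280 
base ((581.9248657226562, 34.491355895996094), (221.2017822265625, 69.88429260253906), 11.684069633483887) 17.511997871936444 704 
rods ((580.359619140625, 33.663795471191406), (166.80674743652344, 9.432699203491211), 11.786783218383789) 117.41096675595634 60 [[659.32152343  50.95184131 136.38784407]
 [661.08416357  48.95104882 131.64576352]
 [662.79539358  46.9099243  127.04655834]
 [659.03562298  54.06100769 129.84121196]
 [657.70392912  51.15370383 133.65850415]
 [658.00468688  48.7330552  132.93994832]]
[ 251.72287195 -496.98870115  383.80262298] [ 2.85586764e+00  1.97994060e-03 -1.24911994e+00] 294.4185590793065 274.9256580970561 208.60727564694565
```

View pics/crop.png

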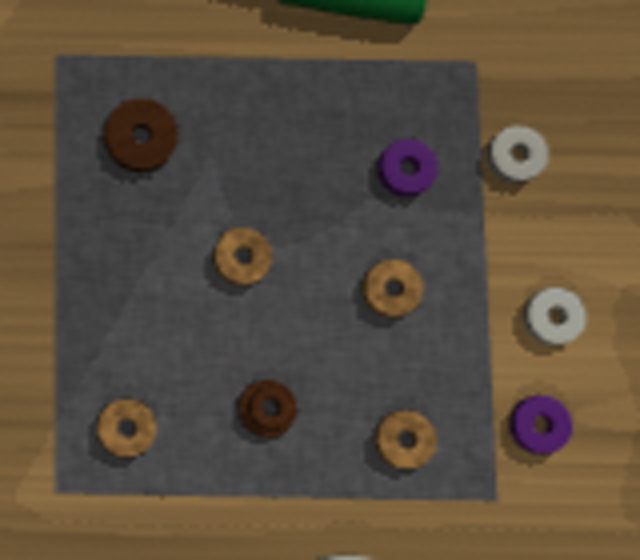

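View pics/w0.png

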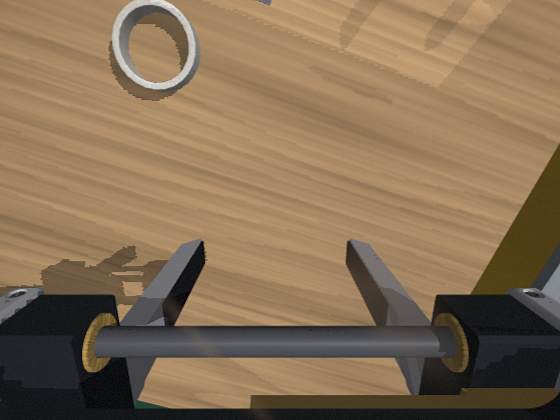

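The crop confirms the choice: four tan cork rings at crop (243,255), (393,287), (127,428) and (407,440). The rear collar is at (140,135) and the front collar at (268,408). The wrist view shows nothing hidden under the gripper.

```bash
cat >> h.py <<'E'
def go(*targets):
    "targets (x,y,z,yaw) mm -> tool-frame rows from measured pose"
    s=manip.read_state(); p=np.array(s['eef_pos']); M=rot(s['eef_rot']); yaw=s['eef_rot'][2]
    for t in targets:
        d=M.T@(np.array(t[:3])-p)/1000; print(np.round(d,4), round(-(t[3]-yaw),4))
J=np.array([582,34.4]); JY=0.204
E
python3 -c "
from h import *
go((582,34.4,160,JY))"
```

```text
[ 0.5631 -0.399   0.0454] 0.1168
```

>>> move_arm(
  moves=[
    [0.041,-0.029,0,0.01],
    [0.082,-0.058,0,0.02],
    [0.123,-0.087,0,0.03],
    [0.164,-0.116,0,0.04],
    [0.205,-0.145,0,0.05],
    [0.246,-0.174,0,0.06],
    [0.287,-0.203,0,0.07],
    [0.328,-0.232,0,0.08],
    [0.369,-0.261,0,0.09],
    [0.41,-0.29,0,0.1],
    [0.45,-0.319,0,0.11],
    [0.49,-0.347,0,0.117],
  ],
  jaw=0.094,
)

```text
clock: 1.4
eef_pos: [529.6, -36.4, 205.5]
eef_rot: [3.142, -0.0, 0.204]
wrist_force: [0.8, -1.4, -1.3]
finger_gap: 94.2
finger_force: 0.0
```

>>> move_arm(
  moves=[
    [0.03,-0.026,0,0],
    [0.06,-0.045,0,0],
    [0.068,-0.06,0,0],
    [0.068,-0.06,0,0],
    [0.068,-0.06,0,0],
  ],
)

```text
clock: 1.9
eef_pos: [582.7, 33.6, 205.3]
eef_rot: [3.142, 0.001, 0.204]
wrist_force: [0.6, 0.9, -0.4]
finger_gap: 93.9
finger_force: 0.0
```

Run:
```python
from h import *
go((582,34.4,160,JY)); s=manip.read_state(); print(s['eef_pos'],s['eef_rot'],s['joints'])
c=cam('wrist'); cv2.imwrite('pics/w1.png',c['frame'])
p=cloud(c)
for name,zl,zh in (('plate',72,92),('base',12,30),('rods',95,150)):
    q=p.reshape(-1,3); q=q[(q[:,2]>zl)&(q[:,2]<zh)&(abs(q[:,0]-582)<130)&(abs(q[:,1]-34)<60)]
    print(name,cv2.minAreaRect(q[:,:2].astype(np.float32)),np.median(q[:,2]),len(q))
```

```text
[-0.0005 -0.0009  0.0453] -0.0
[582.65492551  33.64466877 205.28948995] [3.14153372e+00 5.74088423e-04 2.03966175e-01] [-4.99082855e-03  3.75571178e-01  1.42069089e+00 -1.81304528e-04
  1.34587996e+00  1.36187979e+00]
plate ((582.8497924804688, 33.17346954345703), (199.8499755859375, 46.13893508911133), 11.696236610412598) 81.48979487977633 7494
base ((582.9713134765625, 33.43505096435547), (218.32376098632812, 70.17579650878906), 11.72665786743164) 17.389776330760412 2123
rods ((584.0374145507812, 33.344017028808594), (166.82461547851562, 9.835820198059082), 11.592219352722168) 121.69592426857378 405
```

View pics/w1.png

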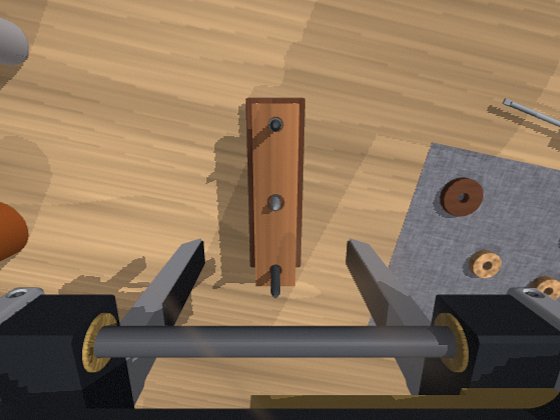

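The wrist view shows the plate centred between the fingers (plate column about 275, finger gap centre about 276), with the mandrel at (276,203). Both cameras agree to about 1 mm, so I can descend straight down.

>>> move_arm(
  moves=[
    [0,0,0.035,0],
    [0,0,0.07,0],
    [0,0,0.1,0],
    [0,0,0.125,0],
    [0,0,0.138,0],
    [0,0,0.138,0],
    [0,0,0.138,0],
  ],
)

```text
clock: 2.65
eef_pos: [583.7, 33.6, 68.7]
eef_rot: [3.141, -0.001, 0.203]
wrist_force: [-0.2, -0.2, -0.0]
finger_gap: 93.8
finger_force: 0.0
```

>>> move_arm(
  moves=[
    [0,0,0,0],
    [0,0,0,0],
    [0,0,0,0],
    [0,0,0,0],
    [0,0,0,0],
    [0,0,0,0],
    [0,0,0,0],
    [0,0,0,0],
    [0,0,-0.005,0],
    [0,0,-0.01,0],
  ],
  jaw=0.03,
  squeeze=25,
)

```text
clock: 3.65
eef_pos: [583.1, 34.1, 77.7]
eef_rot: [-3.141, 0.0, 0.204]
wrist_force: [0.6, -0.8, -1.3]
finger_gap: 45.6
finger_force: 25.0
```

>>> move_arm(
  moves=[
    [0,0,-0.02,0],
    [0,0,-0.04,0],
    [0,0,-0.06,0],
    [0,0,-0.08,0],
    [0,0,-0.08,0],
    [0,-0.03,-0.08,0],
    [0,-0.065,-0.08,0],
    [0,-0.1,-0.08,0],
    [0,-0.13,-0.08,0],
    [0,-0.15,-0.08,0],
    [0,-0.15,-0.05,0],
    [0,-0.15,-0.01,0],
  ],
)

```text
clock: 4.85
eef_pos: [553.2, 181.9, 87.2]
eef_rot: [-3.141, -0.003, 0.205]
wrist_force: [0.6, 0.5, -1.4]
finger_gap: 45.6
finger_force: 25.0
```

>>> move_arm(
  moves=[
    [0,0,0.03,0],
    [0,0,0.05,0],
    [0,0,0.06,0],
    [0,0,0.068,0],
    [0,0,0.072,0],
    [0,0,0.0725,0],
    [0,0,0.0725,0],
  ],
)

```text
clock: 5.55
eef_pos: [553.2, 181.0, 15.7]
eef_rot: [-3.142, -0.001, 0.204]
wrist_force: [1.0, -0.6, -1.1]
finger_gap: 45.9
finger_force: 25.0
```

>>> move_arm(
  moves=[
    [0,0,0.004,0],
    [0,0,0.008,0],
    [0,0,0.01,0],
    [0,0,0.011,0],
    [0,0,0.011,0],
    [0,0,0.011,0],
  ],
)

```text
clock: 6.15
eef_pos: [552.9, 181.0, 4.0]
eef_rot: [-3.142, -0.0, 0.204]
wrist_force: [-0.6, 0.2, -1.9]
finger_gap: 46.0
finger_force: 25.0
```

>>> move_arm(
  moves=[
    [0,0,0,0],
    [0,0,0,0],
    [0,0,0,0],
    [0,0,0,0],
    [0,0,0,0],
    [0,0,-0.03,0],
    [0,0,-0.07,0],
    [0,0,-0.12,0],
    [0,0,-0.16,0],
    [0,0,-0.2,0],
    [0,0,-0.2,0],
  ],
  jaw=0.075,
)

```text
clock: 7.25
eef_pos: [554.6, 181.4, 209.8]
eef_rot: [-3.141, -0.009, 0.204]
wrist_force: [0.3, -0.0, -0.3]
finger_gap: 75.3
finger_force: 0.0
```

```bash
cat >> h.py <<'E'
def ringc(c,z0,xy,r=32):
    "centre of an annulus near xy from top-face points"
    p=cloud(c).reshape(-1,3); q=p[(p[:,2]>z0-5)&(p[:,2]<z0+4)&(np.hypot(p[:,0]-xy[0],p[:,1]-xy[1])<r)]
    (x,y),rr=cv2.minEnclosingCircle(q[:,:2].astype(np.float32)); return np.round([x,y,rr],1)
E
python3 - <<'E'
from h import *
c=cam('top')
for b in blobs(c,amin=100): 
    if b[1][0]>300 and b[1][1]<0: print(*b[:4])
p=cloud(c).reshape(-1,3)
q=p[(p[:,2]>12)&(p[:,2]<25)&(np.hypot(p[:,0]-553,p[:,1]-181)<115)]
print('plate',cv2.minAreaRect(q[:,:2].astype(np.float32)),np.median(q[:,2]))
q=p[(p[:,2]>10)&(p[:,2]<30)&(np.hypot(p[:,0]-582,p[:,1]-34)<115)]
print('base',cv2.minAreaRect(q[:,:2].astype(np.float32)))
for x in (-80,0,80):
    xy=J+x*np.array([np.cos(JY),np.sin(JY)])
    q=p[(p[:,2]>70)&(np.hypot(*(p[:,:2]-xy).T)<25)]; print(x,xy,q[:,:2].mean(0),len(q),q[:,2].max())
go((618.7,-208.4,100,JY))
E
```

```text
[461. 114.] [ 798.4 -543.5   54.7] [14.6 22.9] [14. 31. 50.]
[496. 126.] [ 778.1 -657.3   61.9] [15.  23.1] [21. 39. 54.]
[386. 139.] [ 722.5 -307.9   99.7] [17.  23.1] [50. 81. 46.]
[345. 173.] [ 618.7 -208.4   25.9] [11.4 14.2] [23. 41. 70.]
[439. 178.] [ 609.5 -471.4   20.1] [10.6 14. ] [148. 158. 159.]
[411. 181.] [ 599.3 -394.4   20.5] [11.3 14.3] [106.  40.  85.]
[370. 204.] [ 532.3 -279.    20.6] [11.4 14.5] [ 58.  99. 133.]
[407. 212.] [ 513.1 -380.2   20.1] [11.1 14.9] [ 57.  97. 131.]
[448. 219.] [ 495.5 -491.3   20.3] [11.4 14.2] [148. 159. 160.]
[376. 242.] [ 428.6 -293.7   19.3] [11.6 17.8] [20. 37. 63.]
[445. 246.] [ 420.6 -478.2   20.4] [11.1 13.6] [101.  37.  82.]
[341. 247.] [ 413.2 -197.5   19.8] [11. 14.] [ 59. 101. 135.]
[411. 250.] [ 408.9 -385.8   20.2] [11.6 15. ] [ 57.  99. 133.]
plate ((552.708251953125, 134.60946655273438), (185.2824249267578, 138.76466369628906), 11.302477836608887) 17.464647285335104
base ((581.2792358398438, 34.370948791503906), (220.2023468017578, 69.88899230957031), 11.670641899108887)
-80 [503.65887503  18.19296022] [500.93916329  17.50207277] 28 134.54471691676315
0 [582.   34.4] [579.23047835  33.35767322] 20 103.73008685155878
80 [660.34112497  50.60703978] [657.01326256  49.50281412] 41 135.47201351408376
[-0.0157  0.3947  0.1064] -0.0002
```

>>> move_arm(
  moves=[
    [-0.002,0.045,0,0],
    [-0.004,0.09,0,0],
    [-0.006,0.135,0,0],
    [-0.008,0.18,0,0],
    [-0.01,0.225,0,0],
    [-0.012,0.27,0,0],
    [-0.0145,0.315,0,0],
    [-0.0145,0.36,0.03,0],
    [-0.0145,0.385,0.06,0],
    [-0.0145,0.3945,0.1,0],
    [-0.0145,0.3945,0.13,0],
    [-0.0145,0.3945,0.13,0],
  ],
)

```text
clock: 8.5
eef_pos: [615.7, -207.6, 68.0]
eef_rot: [-3.136, 0.008, 0.203]
wrist_force: [-0.9, -0.2, -0.4]
finger_gap: 75.1
finger_force: 0.0
```

Run:
```python
from h import *
c=cam('wrist'); cv2.imwrite('pics/w2.png',c['frame'])
print(ringc(c,12,(618.7,-208.4)))
go((618.7,-208.4,3,JY)); print(manip.read_state()['eef_pos'])
```

```text
[ 620.6 -210.3   25.9]
[0.0017 0.001  0.0685] -0.0003
[ 617.19208279 -207.85876799   71.49377145]
```

>>> move_arm(
  moves=[
    [0.001,0.001,0.03,0],
    [0.001,0.001,0.05,0],
    [0.001,0.001,0.064,0],
    [0.001,0.001,0.07,0],
    [0.001,0.001,0.071,0],
    [0.001,0.001,0.071,0],
    [0.001,0.001,0.071,0],
  ],
)

```text
clock: 9.25
eef_pos: [620.2, -209.3, 4.1]
eef_rot: [3.141, -0.001, 0.204]
wrist_force: [0.0, 0.5, -0.3]
finger_gap: 75.0
finger_force: 0.0
```

>>> move_arm(
  moves=[
    [0,0,0,0],
    [0,0,0,0],
    [0,0,0,0],
    [0,0,0,0],
    [0,0,0,0],
    [0,0,-0.01,0],
    [0,0,-0.03,0],
    [0,0,-0.07,0],
    [0,0,-0.11,0],
    [0,0,-0.15,0],
    [0,0,-0.15,0],
    [0,0,-0.15,0],
  ],
  jaw=0.03,
  squeeze=15,
)

```text
clock: 10.45
eef_pos: [619.8, -209.2, 154.0]
eef_rot: [3.141, -0.001, 0.204]
wrist_force: [0.2, -0.2, -2.1]
finger_gap: 51.0
finger_force: 15.0
```

Run:
```python
from h import *
go((582.4,33.8,155,JY)); print(manip.read_state()['eef_pos'])
```

```text
[ 0.0125 -0.2455 -0.0012] -0.0002
[ 619.8085892  -209.15641875  154.03475285]
```

>>> move_arm(
  moves=[
    [0.002,-0.035,0,0],
    [0.004,-0.08,0,0],
    [0.006,-0.125,0,0],
    [0.008,-0.17,0,0],
    [0.01,-0.21,0,0],
    [0.012,-0.235,0,0],
    [0.0125,-0.2455,0,0],
    [0.0125,-0.2455,0,0],
    [0.0125,-0.2455,0,0],
    [0.0125,-0.2455,0,0],
  ],
)

```text
clock: 11.45
eef_pos: [582.3, 32.5, 152.6]
eef_rot: [3.142, 0.0, 0.202]
wrist_force: [-0.5, -0.1, 0.0]
finger_gap: 50.9
finger_force: 15.0
```

Run:
```python
from h import *
s=manip.read_state(); print(s['eef_pos'])
c=cam('wrist'); cv2.imwrite('pics/w3.png',c['frame'])
p=cloud(c).reshape(-1,3)
T=s['eef_pos']; q=p[(np.hypot(p[:,0]-T[0],p[:,1]-T[1])<40)]
print(np.histogram(q[:,2],bins=np.arange(0,260,10)))
print(ringc(c,T[2]+9,T[:2],29))
```

```text
[582.32211269  32.52438376 152.64065561]
(array([  20, 2872,   22,   23,   23,   28,   27,   31,   11,    0,    0,
          0,    0,    0,    1,  832, 4431,  456,  533,  648,  796,  981,
       1066,  612,  463]), array([  0,  10,  20,  30,  40,  50,  60,  70,  80,  90, 100, 110, 120,
       130, 140, 150, 160, 170, 180, 190, 200, 210, 220, 230, 240, 250]))
[584.9  33.   28.2]
```

View pics/w3.png

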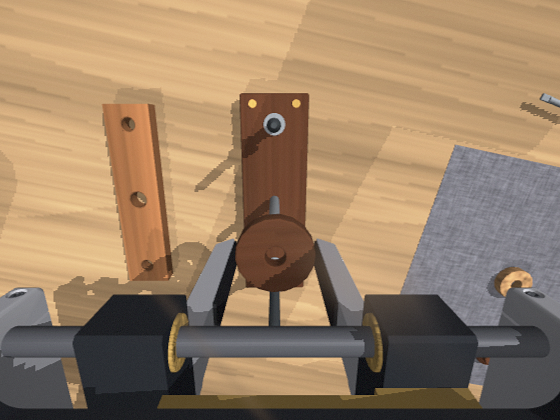

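The ring is held level between the fingers with its hole at (275,256), and the mandrel tip shows at (274,198) in the same column. The plate lies flat on the left, with holes at (128,124) and (147,265). Next I'll check the fore-aft alignment.

```bash
cat >> h.py <<'E'
def hold(c,T,R0,h=9):
    "held ring: image contour of top face -> world centre at its height; mandrel axis from points 70..103 high"
    p=cloud(c); z=p[...,2]; m=((abs(z-(T[2]+h))<3.5)&(np.hypot(p[...,0]-T[0]-1,p[...,1]-T[1])<R0+6))
    hh=np.array([s*60 for s in (1,)]); q=p[m]
    M=np.array([np.cos(JY),np.sin(JY)]); N=np.array([-M[1],M[0]])
    a=(q[:,:2]-T[:2])@M; b=(q[:,:2]-T[:2])@N
    k=abs(b)<R0*0.6; 
    print('held: along',np.percentile(a[k],[0.5,99.5]).round(1),'mid',np.percentile(a[k],[.5,99.5]).mean().round(1),'z',np.median(q[:,2]))
    P=p.reshape(-1,3); d=P[:,:2]-J; w=P[(P[:,2]>60)&(P[:,2]<101)&(np.hypot(d[:,0],d[:,1])<14)]
    if len(w): print('mandrel pts rel T (a,b)',((w[:,:2]-T[:2])@M).mean().round(1),((w[:,:2]-T[:2])@N).mean().round(1),len(w), w[:,2].max())
E
python3 - <<'E'
from h import *
c=cam('wrist'); s=manip.read_state(); T=s['eef_pos']; print(T)
hold(c,T,26)
p=cloud(c); print([p[v,u].round(1) for v,u in ((256,275),(243,275),(275,275),(258,250),(258,300),(198,274),(202,274),(208,274))])
E
```

```text
[582.33113267  32.7769325  152.80285982]
held: along [-23.7  25.6] mid 1.0 z 161.042942775114
mandrel pts rel T (a,b) 4.6 0.2 68 85.07959345709915
[array([516.2,  18.1,  17.6]), array([592.1,  33.6, 161.1]), array([570. ,  29.1, 160.6]), array([578.7,  47.1, 160.7]), array([585. ,  15.9, 160.5]), array([587.3,  33.8,  29.1]), array([587.4,  33.8,  45.8]), array([587.6,  33.7,  68. ])]
```

>>> move_arm(
  moves=[
    [0,0,0.025,0],
    [0,0,0.045,0],
    [0,0,0.055,0],
    [0,0,0.065,0],
    [0,0,0.08,0],
    [0,0,0.095,0],
    [0,0,0.11,0],
    [0,0,0.12,0],
    [0,0,0.126,0],
    [0,0,0.128,0],
    [0,0,0.128,0],
  ],
)

```text
clock: 12.65
eef_pos: [582.3, 33.9, 25.0]
eef_rot: [3.142, -0.0, 0.204]
wrist_force: [0.5, 0.5, 0.2]
finger_gap: 51.2
finger_force: 15.0
```

>>> move_arm(
  moves=[
    [0,0,0,0],
    [0,0,0,0],
    [0,0,0,0],
    [0,0,0,0],
    [0,0,-0.04,0],
    [0,0,-0.08,0],
    [0,0,-0.12,0],
    [0,0,-0.135,0],
    [0,0,-0.135,0],
    [0,0,-0.135,0],
    [0,0,-0.135,0],
  ],
  jaw=0.075,
)

```text
clock: 13.75
eef_pos: [581.6, 33.9, 158.3]
eef_rot: [-3.141, 0.002, 0.204]
wrist_force: [-0.5, 0.3, 0.5]
finger_gap: 75.1
finger_force: 0.0
```

```bash
cat >> h.py <<'E'
def stack(c,r=26):
    p=cloud(c).reshape(-1,3); d=np.hypot(p[:,0]-J[0],p[:,1]-J[1]); q=p[(d>9)&(d<r-4)&(p[:,2]<110)]
    print('stack top z',np.percentile(q[:,2],[5,50,95]).round(1));
E
python3 - <<'E'
from h import *
s=manip.read_state(); print(s['eef_pos'])
c=cam('wrist'); stack(c); print(ringc(c,30,J))
c=cam('top'); stack(c)
for xy in ((532.8,-278.5),(513,-380.4),(413.2,-197.3),(409,-385.9),(428.5,-293.5)): print(ringc(c,13,xy))
go((413.2,-197.3,100,JY),(532.8,-278.5,100,JY))
E
```

```text
[581.60575753  33.85066113 158.28836702]
stack top z [28.3 29.5 30.7]
[583.3  33.8  25.8]Traceback (most recent call last):
  File "<stdin>", line 4, in <module>
  File "h.py", line 46, in stack
    print('stack top z',np.percentile(q[:,2],[5,50,95]).round(1));
                        ~~~~~~~~~~~~~^^^^^^^^^^^^^^^^^^
    return _quantile_unchecked(
        a, q, axis, out, overwrite_input, method, keepdims, weights)
    return _ureduce(a,
                    func=_quantile_ureduce_func,
    ...<5 lines>...
                    overwrite_input=overwrite_input,
                    method=method)
    r = func(a, **kwargs)
    result = _quantile(arr,
                       quantiles=q,
    ...<2 lines>...
                       out=out,
                       weights=wgt)
    slices_having_nans = np.isnan(arr[-1, ...])
                                  ~~~^^^^^^^^^
IndexError: index -1 is out of bounds for axis 0 with size 0
```

```bash
cat >> h.py <<'E'
def rel(a,b):
    d=np.array(b)-np.array(a); c,s=np.cos(JY),np.sin(JY); return np.round([d[0]*c+d[1]*s,d[0]*s-d[1]*c],1)
RINGS=((413.2,-197.3),(532.8,-278.5),(513,-380.4),(409,-385.9),(428.5,-293.5))
def look():
    c=cam('top')
    for xy in RINGS:
        try: r=ringc(c,13,xy,40)
        except Exception: print(xy,'gone/hidden'); continue
        print(r, 'from J', rel((582.3,33.8),r[:2]+[1,-1]))
E
python3 -c "
from h import *
look(); print(manip.read_state()['eef_pos'])"
```

```text
[ 412.8 -196.8   19.8] from J [-211.9  192.7]
[ 533.3 -278.2   19.6] from J [-110.4  296.8]
[ 513.3 -380.9   20. ] from J [-150.8  393.3]
[ 409.  -386.1   19.9] from J [-254.   377.3]
[ 428.6 -292.8   19.3] from J [-215.9  289.9]
[581.86723775  33.86144121 158.82550003]
```

>>> move_arm(
  moves=[
    [-0.03,0.027,0,0],
    [-0.065,0.06,0,0],
    [-0.1,0.09,0,0],
    [-0.135,0.122,0,0],
    [-0.17,0.154,0.01,0],
    [-0.197,0.18,0.04,0],
    [-0.212,0.193,0.08,0],
    [-0.212,0.193,0.115,0],
    [-0.212,0.193,0.135,0],
    [-0.212,0.193,0.148,0],
    [-0.212,0.193,0.155,0],
    [-0.212,0.193,0.155,0],
  ],
)

```text
clock: 15.1
eef_pos: [413.3, -197.8, 4.2]
eef_rot: [-3.141, 0.001, 0.204]
wrist_force: [-1.6, -0.2, 0.1]
finger_gap: 75.0
finger_force: 0.0
```

```bash
python3 -c "
from h import *
c=cam('wrist');print(manip.read_state()['eef_pos'],ringc(c,12,(413.6,-198),30))"
```

```text
[ 413.6492305  -198.001783      4.93878807] [ 415.1 -198.7   20. ]
```

>>> move_arm(
  moves=[
    [0,0,0,0],
    [0,0,0,0],
    [0,0,0,0],
    [0,0,0,0],
    [0,0,0,0],
    [0,0,0,0],
    [0,0,-0.02,0],
    [0,0,-0.06,0],
    [0.02,-0.02,-0.1,0],
    [0.05,-0.045,-0.14,0],
    [0.08,-0.073,-0.155,0],
    [0.112,-0.102,-0.155,0],
  ],
  jaw=0.02,
  squeeze=12,
)

```text
clock: 16.35
eef_pos: [504.6, -74.3, 163.2]
eef_rot: [3.139, -0.005, 0.203]
wrist_force: [0.5, -1.2, -0.6]
finger_gap: 38.9
finger_force: 12.0
```

>>> move_arm(
  moves=[
    [0.035,-0.032,0,0],
    [0.065,-0.059,0,0],
    [0.088,-0.08,0,0],
    [0.1,-0.091,0,0],
    [0.1,-0.091,0,0],
    [0.1,-0.091,0,0],
    [0.1,-0.091,0,0],
  ],
)

```text
clock: 17.05
eef_pos: [581.8, 33.0, 160.0]
eef_rot: [3.142, 0.0, 0.203]
wrist_force: [-0.0, -0.9, -0.3]
finger_gap: 39.1
finger_force: 12.0
```

```bash
python3 -c "
from h import *
c=cam('wrist');T=manip.read_state()['eef_pos'];print(T);hold(c,T,20,8)"
```

```text
[581.87754743  32.94216872 160.10995459]
held: along [-17.8  20.2] mid 1.2 z 166.28206406060767
mandrel pts rel T (a,b) 4.2 0.0 175 100.97958027895672
```

>>> move_arm(
  moves=[
    [-0.001,0,0.025,0],
    [-0.001,0,0.045,0],
    [-0.001,0,0.055,0],
    [-0.001,0,0.065,0],
    [-0.001,0,0.08,0],
    [-0.001,0,0.095,0],
    [-0.001,0,0.108,0],
    [-0.001,0,0.117,0],
    [-0.001,0,0.122,0],
    [-0.001,0,0.123,0],
    [-0.001,0,0.123,0],
  ],
)

```text
clock: 18.2
eef_pos: [581.4, 33.6, 37.2]
eef_rot: [3.142, -0.0, 0.204]
wrist_force: [-0.8, -0.1, 0.4]
finger_gap: 38.9
finger_force: 12.0
```

>>> move_arm(
  moves=[
    [0,0,0,0],
    [0,0,0,0],
    [0,0,0,0],
    [0,0,0,0],
    [0.001,0,-0.04,0],
    [0.001,0,-0.08,0],
    [0.001,0,-0.115,0],
    [0.001,0,-0.123,0],
    [0.001,0,-0.123,0],
    [0.001,0,-0.123,0],
    [0.001,0,-0.123,0],
  ],
  jaw=0.075,
)

```text
clock: 19.3
eef_pos: [581.6, 33.9, 158.2]
eef_rot: [-3.141, 0.003, 0.204]
wrist_force: [1.2, 0.0, -0.1]
finger_gap: 75.4
finger_force: 0.0
```

```bash
python3 -c "
from h import *
c=cam('wrist');print(manip.read_state()['eef_pos']);stack(c,20);look()"
```

```text
[581.70436149  33.84288506 158.40021652]
stack top z [40.3 41.4 42.6]
[0. 0. 0.] from J [-576.3  -83.7]
[ 533.1 -278.2   19.9] from J [-110.6  296.7]
[ 513.7 -380.1   19.8] from J [-150.3  392.6]
[ 409.3 -386.    20.2] from J [-253.7  377.2]
[ 429.1 -293.6   18.9] from J [-215.6  290.8]
```

>>> move_arm(
  moves=[
    [-0.012,0.03,0,0],
    [-0.027,0.072,0,0],
    [-0.042,0.115,0,0],
    [-0.058,0.157,0,0],
    [-0.074,0.2,0,0],
    [-0.09,0.243,0.01,0],
    [-0.104,0.28,0.04,0],
    [-0.1105,0.2968,0.08,0],
    [-0.1105,0.2968,0.12,0],
    [-0.1105,0.2968,0.143,0],
    [-0.1105,0.2968,0.155,0],
    [-0.1105,0.2968,0.155,0],
  ],
)

```text
clock: 20.6
eef_pos: [533.4, -278.7, 3.4]
eef_rot: [-3.14, 0.002, 0.204]
wrist_force: [-0.1, -0.2, 0.4]
finger_gap: 74.8
finger_force: 0.0
```

>>> move_arm(
  moves=[
    [0,0,0,0],
    [0,0,0,0],
    [0,0,0,0],
    [0,0,0,0],
    [0,0,0,0],
    [0,0,0,0],
    [0,0,0,0],
    [0,0,-0.03,0],
    [0,0,-0.07,0],
    [0.005,-0.013,-0.11,0],
    [0.017,-0.046,-0.145,0],
    [0.0305,-0.0818,-0.155,0],
  ],
  jaw=0.02,
)

```text
clock: 21.8
eef_pos: [548.4, -192.9, 163.8]
eef_rot: [3.139, -0.004, 0.202]
wrist_force: [0.7, 1.1, -0.9]
finger_gap: 39.0
finger_force: 12.0
```

>>> move_arm(
  moves=[
    [0.015,-0.042,0,0],
    [0.031,-0.085,0,0],
    [0.047,-0.128,0,0],
    [0.062,-0.168,0,0],
    [0.074,-0.198,0,0],
    [0.08,-0.215,0,0],
    [0.08,-0.215,0,0],
    [0.08,-0.215,0,0],
    [0.08,-0.215,0,0],
  ],
)

```text
clock: 22.7
eef_pos: [582.1, 32.8, 159.9]
eef_rot: [3.142, 0.0, 0.203]
wrist_force: [0.1, -0.1, -0.5]
finger_gap: 39.1
finger_force: 12.0
```

```bash
python3 -c "
from h import *
c=cam('wrist');T=manip.read_state()['eef_pos'];print(T);hold(c,T,20,8)"
```

```text
[582.14945957  32.79694158 159.921949  ]
held: along [-18.2  19.7] mid 0.8 z 165.8619925660969
mandrel pts rel T (a,b) 3.9 0.0 173 100.93018717363378
```

Good. Ring 2 seats 12 mm higher than ring 1.

>>> move_arm(
  moves=[
    [-0.001,0,0.025,0],
    [-0.001,0,0.045,0],
    [-0.001,0,0.055,0],
    [-0.001,0,0.065,0],
    [-0.001,0,0.08,0],
    [-0.001,0,0.093,0],
    [-0.001,0,0.103,0],
    [-0.001,0,0.109,0],
    [-0.001,0,0.111,0],
    [-0.001,0,0.111,0],
  ],
)

```text
clock: 23.75
eef_pos: [581.3, 33.7, 49.0]
eef_rot: [3.142, -0.0, 0.204]
wrist_force: [-0.4, -0.6, 0.4]
finger_gap: 38.8
finger_force: 12.0
```

>>> move_arm(
  moves=[
    [0,0,0,0],
    [0,0,0,0],
    [0,0,0,0],
    [0,0,0,0],
    [0.001,0,-0.04,0],
    [0.001,0,-0.08,0],
    [0.001,0,-0.107,0],
    [0.001,0,-0.111,0],
    [0.001,0,-0.111,0],
    [0.001,0,-0.111,0],
  ],
  jaw=0.075,
)

```text
clock: 24.75
eef_pos: [581.7, 33.8, 158.5]
eef_rot: [-3.141, 0.002, 0.204]
wrist_force: [0.6, 0.8, -1.5]
finger_gap: 75.1
finger_force: 0.0
```

```bash
python3 -c "
from h import *
c=cam('wrist');print(manip.read_state()['eef_pos']);stack(c,20);look()"
```

```text
[581.61294212  33.85404044 158.34899457]
stack top z [52.4 53.5 54.6]
[0. 0. 0.] from J [-576.3  -83.7]
[0. 0. 0.] from J [-576.3  -83.7]
[ 513.8 -380.4   20. ] from J [-150.2  392.9]
[ 408.7 -385.5   19.8] from J [-254.2  376.6]
[ 428.1 -293.3   18.9] from J [-216.5  290.3]
```

>>> move_arm(
  moves=[
    [-0.012,0.03,0,0],
    [-0.029,0.075,0,0],
    [-0.046,0.12,0,0],
    [-0.063,0.165,0,0],
    [-0.08,0.21,0,0],
    [-0.097,0.255,0,0],
    [-0.115,0.3,0,0],
    [-0.132,0.345,0.01,0],
    [-0.145,0.378,0.04,0],
    [-0.1503,0.3928,0.08,0],
    [-0.1503,0.3928,0.115,0],
    [-0.1503,0.3928,0.14,0],
  ],
)

```text
clock: 26.05
eef_pos: [513.0, -380.9, 16.0]
eef_rot: [-3.138, 0.003, 0.203]
wrist_force: [0.8, 0.0, -0.1]
finger_gap: 74.9
finger_force: 0.0
```

>>> move_arm(
  moves=[
    [0,0,0.01,0],
    [0,0,0.015,0],
    [0,0,0.015,0],
    [0,0,0.015,0],
  ],
)

```text
clock: 26.45
eef_pos: [515.1, -381.6, 6.2]
eef_rot: [3.14, -0.001, 0.204]
wrist_force: [-0.2, 0.3, 1.1]
finger_gap: 74.7
finger_force: 0.0
```

>>> move_arm(
  moves=[
    [0,0,0,0],
    [0,0,0,0],
    [0,0,0,0],
    [0,0,0,0],
    [0,0,0,0],
    [0,0,0,0],
    [0,0,-0.03,0],
    [0,0,-0.07,0],
    [0.005,-0.013,-0.11,0],
    [0.016,-0.042,-0.145,0],
    [0.032,-0.084,-0.155,0],
    [0.0503,-0.1318,-0.155,0],
  ],
  jaw=0.02,
)

```text
clock: 27.65
eef_pos: [537.4, -242.6, 162.2]
eef_rot: [3.139, -0.003, 0.202]
wrist_force: [1.2, 0.2, -1.5]
finger_gap: 39.4
finger_force: 12.0
```

>>> move_arm(
  moves=[
    [0.016,-0.043,0,0],
    [0.033,-0.087,0,0],
    [0.05,-0.13,0,0],
    [0.066,-0.173,0,0],
    [0.081,-0.212,0,0],
    [0.094,-0.245,0,0],
    [0.1,-0.261,0,0],
    [0.1,-0.261,0,0],
    [0.1,-0.261,0,0],
    [0.1,-0.261,0,0],
  ],
)

```text
clock: 28.65
eef_pos: [582.0, 31.3, 159.9]
eef_rot: [3.141, 0.0, 0.202]
wrist_force: [0.5, -0.7, -0.6]
finger_gap: 39.0
finger_force: 12.0
```

```bash
python3 -c "
from h import *
c=cam('wrist');T=manip.read_state()['eef_pos'];print(T);hold(c,T,20,8)"
```

```text
[581.99042618  31.36105052 159.96618556]
held: along [-19.1  18.8] mid -0.2 z 166.324390183098
mandrel pts rel T (a,b) 4.1 1.5 180 100.96756854267937
```

>>> move_arm(
  moves=[
    [0,0,0.015,0],
    [0,0,0.03,0],
    [0,0,0.035,0],
    [0,0,0.045,0],
    [0,0,0.055,0],
    [0,0,0.068,0],
    [0,0,0.082,0],
    [0,0,0.092,0],
    [0,0,0.098,0],
    [0,0,0.099,0],
    [0,0,0.099,0],
  ],
)

```text
clock: 29.8
eef_pos: [582.0, 32.7, 60.9]
eef_rot: [-3.142, 0.0, 0.204]
wrist_force: [1.3, 0.6, -1.2]
finger_gap: 39.3
finger_force: 12.0
```

>>> move_arm(
  moves=[
    [0,0,0,0],
    [0,0,0,0],
    [0,0,0,0],
    [0,0,0,0],
    [0,0,-0.04,0],
    [0,0,-0.08,0],
    [0,0,-0.095,0],
    [0,0,-0.099,0],
    [0,0,-0.099,0],
    [0,0,-0.099,0],
  ],
  jaw=0.075,
)

```text
clock: 30.8
eef_pos: [581.5, 32.7, 158.5]
eef_rot: [-3.141, 0.002, 0.204]
wrist_force: [0.4, -0.8, -0.3]
finger_gap: 75.2
finger_force: 0.0
```

```bash
python3 -c "
from h import *
c=cam('wrist');print(manip.read_state()['eef_pos']);stack(c,20);look()"
```

```text
[581.48745265  32.66074918 158.47416475]
stack top z [64.4 65.5 66.5]
[0. 0. 0.] from J [-576.3  -83.7]
[0. 0. 0.] from J [-576.3  -83.7]
[0. 0. 0.] from J [-576.3  -83.7]
[ 408.8 -386.3   19.9] from J [-254.2  377.4]
[ 428.6 -293.1   19. ] from J [-216.   290.2]
```

>>> move_arm(
  moves=[
    [-0.02,0.03,0,0],
    [-0.047,0.07,0,0],
    [-0.074,0.11,0,0],
    [-0.101,0.15,0,0],
    [-0.128,0.19,0,0],
    [-0.155,0.23,0,0],
    [-0.182,0.27,0,0],
    [-0.209,0.31,0,0],
    [-0.236,0.35,0.01,0],
    [-0.2487,0.369,0.04,0],
    [-0.2537,0.3764,0.07,0],
    [-0.2537,0.3764,0.09,0],
  ],
)

```text
clock: 32.1
eef_pos: [408.2, -387.8, 67.0]
eef_rot: [-3.139, 0.002, 0.202]
wrist_force: [-0.1, -0.6, 0.5]
finger_gap: 75.5
finger_force: 0.0
```

```bash
python3 -c "
from h import *
c=cam('wrist');T=manip.read_state()['eef_pos'];print(T,ringc(c,12,(409.8,-387),30));go((409.8,-387.2,4,JY))"
```

```text
[ 407.65769452 -386.27579956   64.34816159] [ 410.4 -387.3   19.9]
[0.0021 0.0017 0.0603] -0.0015
```

>>> move_arm(
  moves=[
    [0.001,0.001,0.03,0],
    [0.001,0.001,0.05,0],
    [0.001,0.001,0.06,0],
    [0.001,0.001,0.064,0],
    [0.001,0.001,0.064,0],
    [0.001,0.001,0.064,0],
    [0.001,0.001,0.064,0],
  ],
)

```text
clock: 32.85
eef_pos: [411.3, -388.4, 6.9]
eef_rot: [3.14, -0.001, 0.204]
wrist_force: [-0.2, 0.4, -0.4]
finger_gap: 74.6
finger_force: 0.0
```

>>> move_arm(
  moves=[
    [0,0,0,0],
    [0,0,0,0],
    [0,0,0,0],
    [0,0,0,0],
    [0,0,0,0],
    [0,0,0,0],
    [0,0,-0.03,0],
    [0,0,-0.07,0],
    [0,0,-0.11,0],
    [0,0,-0.145,0],
    [0,0,-0.155,0],
    [0,0,-0.155,0],
  ],
  jaw=0.02,
)

```text
clock: 34.05
eef_pos: [411.3, -388.4, 162.0]
eef_rot: [3.14, -0.001, 0.204]
wrist_force: [0.5, -0.2, -0.6]
finger_gap: 39.4
finger_force: 12.0
```

```bash
python3 -c "
from h import *
s=manip.read_state();print(s['eef_pos'],s['finger_gap']);go((582.3,33.6,159,JY))"
```

```text
[ 411.25673087 -388.38306479  161.96753788] 39.44119306253479
[ 0.2529 -0.3786  0.0025] -0.0002
```

>>> move_arm(
  moves=[
    [0.018,-0.027,0,0],
    [0.045,-0.067,0,0],
    [0.072,-0.107,0,0],
    [0.099,-0.147,0,0],
    [0.126,-0.187,0,0],
    [0.153,-0.227,0,0],
    [0.18,-0.267,0,0],
    [0.207,-0.307,0,0],
    [0.23,-0.344,0,0],
    [0.245,-0.367,0,0],
    [0.2529,-0.3786,0,0],
    [0.2529,-0.3786,0,0],
  ],
)

```text
clock: 35.25
eef_pos: [581.7, 34.8, 159.3]
eef_rot: [-3.141, 0.002, 0.205]
wrist_force: [-0.5, -0.9, 0.2]
finger_gap: 39.5
finger_force: 12.0
```

```bash
python3 -c "
from h import *
cam('top');cam('top');cam('top')
c=cam('wrist');T=manip.read_state()['eef_pos'];print(T);hold(c,T,20,6);go((582.3,33.6,159,JY))"
```

```text
[581.66176938  32.49524974 160.66501223]
held: along [-19.5  18.6] mid -0.5 z 165.81516836367803
mandrel pts rel T (a,b) 3.3 2.0 583 100.89975712454782
[ 0.0008 -0.001   0.0017] -0.0017
```

>>> move_arm(
  moves=[
    [0.001,-0.001,0.015,0],
    [0.001,-0.001,0.03,0],
    [0.001,-0.001,0.038,0],
    [0.001,-0.001,0.047,0],
    [0.001,-0.001,0.057,0],
    [0.001,-0.001,0.068,0],
    [0.001,-0.001,0.077,0],
    [0.001,-0.001,0.083,0],
    [0.001,-0.001,0.086,0],
    [0.001,-0.001,0.086,0],
    [0.001,-0.001,0.086,0],
  ],
)

```text
clock: 36.55
eef_pos: [582.9, 35.1, 75.2]
eef_rot: [-3.142, -0.0, 0.204]
wrist_force: [-0.4, 0.1, 0.0]
finger_gap: 39.6
finger_force: 12.0
```

>>> move_arm(
  moves=[
    [0,0,0,0],
    [0,0,0,0],
    [0,0,0,0],
    [0,0,0,0],
    [0,0,-0.03,0],
    [0,0,-0.06,0],
    [0,0,-0.08,0],
    [0,0,-0.086,0],
    [0,0,-0.086,0],
    [0,0,-0.086,0],
  ],
  jaw=0.075,
)

```text
clock: 37.55
eef_pos: [582.3, 35.1, 159.7]
eef_rot: [-3.141, 0.002, 0.204]
wrist_force: [0.0, -0.9, -0.8]
finger_gap: 75.3
finger_force: 0.0
```

```bash
python3 -c "
from h import *
c=cam('wrist');stack(c,20);look();c=cam('top');print([b[:4] for b in blobs(c,amin=100) if b[1][0]>300 and -600<b[1][1]<0])
s=manip.read_state();print(s['eef_pos']);go((429.4,-294.2,80,JY))"
```

```text
stack top z [76.4 77.5 78.6]
[0. 0. 0.] from J [-576.3  -83.7]
[0. 0. 0.] from J [-576.3  -83.7]
[0. 0. 0.] from J [-576.3  -83.7]
[0. 0. 0.] from J [-576.3  -83.7]
[ 428.4 -293.8   18.6] from J [-216.3  290.8]
[(array([462., 115.]), array([ 800. , -547.2,   55.3]), array([14.2, 22.8]), array([13., 29., 48.])), (array([385., 138.]), array([ 723. , -308. ,   99.4]), array([17.9, 23.5]), array([47., 77., 43.])), (array([439., 178.]), array([ 609.4, -471.3,   20.1]), array([10.7, 14.2]), array([146., 155., 156.])), (array([411., 181.]), array([ 599. , -393.9,   20.1]), array([10.8, 14.4]), array([103.,  38.,  82.])), (array([448., 219.]), array([ 494.3, -490.5,   20.3]), array([11.3, 14.3]), array([143., 154., 155.])), (array([376., 242.]), array([ 428.4, -293.3,   19.3]), array([10.8, 17.7]), array([20., 36., 62.])), (array([445., 246.]), array([ 421.6, -477.7,   20.5]), array([11.3, 14.7]), array([99., 36., 80.]))]
[582.34863827  35.11560685 159.76424877]
[-0.2163  0.2916  0.08  ] -0.0002
```

>>> move_arm(
  moves=[
    [-0.018,0.025,0,0],
    [-0.043,0.058,0,0],
    [-0.068,0.092,0,0],
    [-0.093,0.126,0,0],
    [-0.118,0.16,0,0],
    [-0.143,0.193,0,0],
    [-0.168,0.227,0,0],
    [-0.19,0.257,0.01,0],
    [-0.207,0.28,0.03,0],
    [-0.2163,0.2916,0.06,0],
    [-0.2163,0.2916,0.085,0],
    [-0.2163,0.2916,0.09,0],
  ],
)

```text
clock: 38.9
eef_pos: [428.4, -293.6, 68.0]
eef_rot: [-3.138, 0.003, 0.203]
wrist_force: [0.0, -0.5, 0.2]
finger_gap: 74.9
finger_force: 0.0
```

```bash
python3 -c "
from h import *
cam('top');cam('top');cam('top')
c=cam('wrist');T=manip.read_state()['eef_pos'];print(T,ringc(c,8,(429.4,-294.2),28),ringc(c,15,(429.4,-294.2),25));go((429.4,-294.2,2.5,JY))"
```

```text
[ 430.5872703  -294.2860448    72.01484703] [ 430.3 -295.6   19.9] [ 430.5 -295.3   13.8]
[-0.0012 -0.0004  0.0695] 0.0004
```

>>> move_arm(
  moves=[
    [-0.001,0,0.03,0],
    [-0.001,0,0.05,0],
    [-0.001,0,0.06,0],
    [-0.001,0,0.066,0],
    [-0.001,0,0.068,0],
    [-0.001,0,0.068,0],
    [-0.001,0,0.068,0],
    [-0.001,0,0.068,0],
  ],
)

```text
clock: 39.9
eef_pos: [429.3, -294.7, 3.5]
eef_rot: [3.141, -0.001, 0.204]
wrist_force: [0.5, -0.4, -0.1]
finger_gap: 74.8
finger_force: 0.0
```

>>> move_arm(
  moves=[
    [0,0,0,0],
    [0,0,0,0],
    [0,0,0,0],
    [0,0,0,0],
    [0,0,0,0],
    [0,0,0,0],
    [0,0,-0.03,0],
    [0,0,-0.07,0],
    [0,0,-0.11,0],
    [0,0,-0.15,0],
    [0,0,-0.157,0],
    [0,0,-0.157,0],
  ],
  jaw=0.02,
)

```text
clock: 41.1
eef_pos: [429.3, -294.7, 160.8]
eef_rot: [3.14, -0.001, 0.204]
wrist_force: [-0.2, 0.2, -0.4]
finger_gap: 39.5
finger_force: 12.0
```

```bash
python3 -c "
from h import *
cam('top');cam('top')
s=manip.read_state();print(s['eef_pos'],s['finger_gap']);go((582.3,33.8,159,JY))
c=cam('wrist');cv2.imwrite('pics/w4.png',c['frame'])"
```

```text
[ 428.493841   -294.10372071  158.49648652] 39.44233372231685
[ 0.217  -0.29   -0.0003] -0.0002
```

View pics/w4.png

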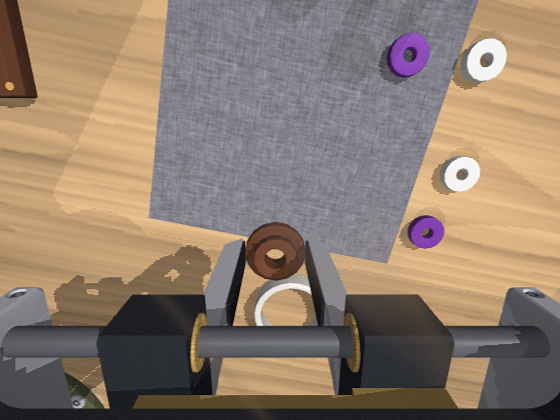

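The front collar is held by its flange, neck up and level, with its hole at (275,256). No tan rings are left on the mat.

>>> move_arm(
  moves=[
    [0.018,-0.025,0,0],
    [0.043,-0.058,0,0],
    [0.068,-0.092,0,0],
    [0.093,-0.126,0,0],
    [0.118,-0.16,0,0],
    [0.143,-0.193,0,0],
    [0.168,-0.227,0,0],
    [0.19,-0.257,0,0],
    [0.207,-0.28,0,0],
    [0.216,-0.29,0,0],
    [0.216,-0.29,0,0],
    [0.216,-0.29,0,0],
  ],
)

```text
clock: 42.45
eef_pos: [581.3, 32.3, 159.2]
eef_rot: [-3.142, 0.001, 0.203]
wrist_force: [0.0, -1.1, -0.2]
finger_gap: 39.7
finger_force: 12.0
```

```bash
python3 -c "
from h import *
cam('top');cam('top');cam('top')
c=cam('wrist');T=manip.read_state()['eef_pos'];print(T);hold(c,T,20,5);hold(c,T,14,13);go((582.3,33.8,95,JY))
p=cloud(c).reshape(-1,3);d=p[:,:2]-J;q=p[(np.hypot(*d.T)<14)&(p[:,2]>84)&(p[:,2]<101)];print(q[:,:2].mean(0),len(q))"
```

```text
[581.60220665  32.15742203 160.03057844]
held: along [-18.1  20.3] mid 1.1 z 164.29554721856783
mandrel pts rel T (a,b) 3.5 2.2 585 100.9653916406642
held: along [-12.2  14.4] mid 1.1 z 172.18334423915815
mandrel pts rel T (a,b) 3.5 2.2 585 100.9653916406642
[ 0.001  -0.0015  0.065 ] -0.0016
[585.30625931  33.6489984 ] 108
```

>>> move_arm(
  moves=[
    [-0.001,-0.001,0.015,0],
    [-0.001,-0.001,0.03,0],
    [-0.001,-0.001,0.038,0],
    [-0.001,-0.001,0.046,0],
    [-0.001,-0.001,0.054,0],
    [-0.001,-0.001,0.062,0],
    [-0.001,-0.001,0.069,0],
    [-0.001,-0.001,0.074,0],
    [-0.001,-0.001,0.076,0],
    [-0.001,-0.001,0.076,0],
    [-0.001,-0.001,0.076,0],
  ],
)

```text
clock: 43.75
eef_pos: [580.7, 34.1, 84.2]
eef_rot: [-3.142, -0.0, 0.204]
wrist_force: [0.0, 0.7, 0.1]
finger_gap: 39.5
finger_force: 12.0
```

>>> move_arm(
  moves=[
    [0,0,0,0],
    [0,0,0,0],
    [0,0,0,0],
    [0,0,0,0],
    [0,0,-0.03,0],
    [0,0,-0.06,0],
    [0,0,-0.08,0],
    [0,0,-0.1,0],
    [0,0,-0.1,0],
    [0,0,-0.1,0],
  ],
  jaw=0.075,
)

```text
clock: 44.75
eef_pos: [580.5, 34.0, 183.4]
eef_rot: [-3.142, 0.0, 0.204]
wrist_force: [-0.2, 0.6, -1.1]
finger_gap: 74.8
finger_force: 0.0
```

```bash
cat >> h.py <<'E'
def plate(c,lo=12,hi=24,xy=(552.9,181)):
    p=cloud(c).reshape(-1,3); d=p[:,:2]-np.array(xy); M=np.array([np.cos(JY),np.sin(JY)])
    q=p[(p[:,2]>lo)&(p[:,2]<hi)&(abs(d@M)<125)&(abs(d@[-M[1],M[0]])<45)]
    print('plate',cv2.minAreaRect(q[:,:2].astype(np.float32)),np.median(q[:,2]),len(q))
E
python3 -c "
from h import *
c=cam('wrist');cv2.imwrite('pics/w5.png',c['frame']);stack(c,14);stack(c,20);plate(c);plate(cam('top'))
s=manip.read_state();print(s['eef_pos']);go((552.9,181,190,JY))"
```

```text
stack top z [92.4 93.5 94.5]
stack top z [84.8 92.7 94.3]
plate ((552.251220703125, 180.5221710205078), (198.99464416503906, 47.20002365112305), 11.705771446228027) 17.594146206563465 6226
plate ((624.940673828125, 216.3192596435547), (40.388938903808594, 8.166939735412598), 9.758023262023926) 17.66413395201232 36
[580.16587392  34.01290486 182.59676552]
[ 0.003  -0.1495 -0.0073] -0.0002
```

View pics/w5.png

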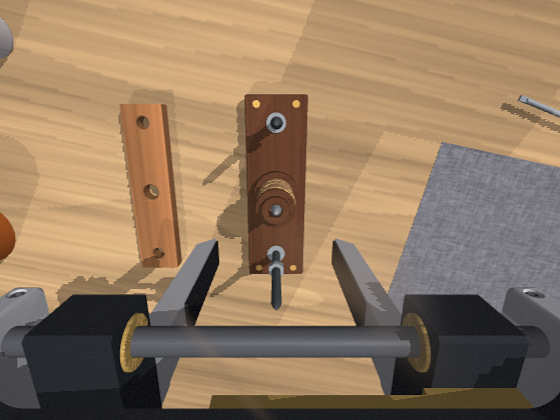

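The front collar is seated neck up around the mandrel at (276,210), with its top at 93.5 mm (94 expected). The plate lies flat with holes at (143,122), (151,191) and (158,253), and the next move is to pick it up.

>>> move_arm(
  moves=[
    [0,-0.025,-0.005,0],
    [0.001,-0.06,-0.005,0],
    [0.002,-0.095,-0.005,0],
    [0.003,-0.125,0,0],
    [0.003,-0.145,0.02,0],
    [0.003,-0.1495,0.05,0],
    [0.003,-0.1495,0.09,0],
    [0.003,-0.1495,0.125,0],
    [0.003,-0.1495,0.15,0],
    [0.003,-0.1495,0.165,0],
    [0.003,-0.1495,0.165,0],
    [0.003,-0.1495,0.165,0],
  ],
)

```text
clock: 46.05
eef_pos: [553.7, 181.1, 19.6]
eef_rot: [-3.142, -0.001, 0.204]
wrist_force: [-0.9, -0.8, 0.3]
finger_gap: 74.6
finger_force: 0.0
```

```bash
python3 -c "
from h import *
cam('top');cam('top')
s=manip.read_state();print(s['eef_pos']);go((552.7,181,4,JY))"
```

```text
[554.06835855 181.22617135  20.3526191 ]
[-0.0014 -0.0001  0.0163] -0.0002
```

>>> move_arm(
  moves=[
    [-0.001,0,0.008,0],
    [-0.001,0,0.014,0],
    [-0.001,0,0.0155,0],
    [-0.001,0,0.0155,0],
    [-0.001,0,0.0155,0],
  ],
)

```text
clock: 46.65
eef_pos: [552.4, 180.9, 3.5]
eef_rot: [-3.142, -0.0, 0.204]
wrist_force: [0.2, -0.4, 0.4]
finger_gap: 74.6
finger_force: 0.0
```

>>> move_arm(
  moves=[
    [0,0,0,0],
    [0,0,0,0],
    [0,0,0,0],
    [0,0,0,0],
    [0,0,0,0],
    [0,0,0,0],
    [0,0,-0.02,0],
    [0,0,-0.055,0],
    [0,0,-0.095,0],
    [0,0,-0.135,0],
    [0,0,-0.155,0],
    [0,0,-0.155,0],
  ],
  jaw=0.03,
  squeeze=30,
)

```text
clock: 47.85
eef_pos: [553.4, 181.1, 161.3]
eef_rot: [-3.141, -0.005, 0.204]
wrist_force: [-0.6, 0.9, -0.8]
finger_gap: 45.7
finger_force: 30.0
```

>>> move_arm(
  moves=[
    [0,0.02,0,0],
    [0,0.045,0,0],
    [0,0.075,0,0],
    [0,0.105,0,0],
    [0,0.13,0,0],
    [0,0.145,0,0],
    [0,0.15,0,0],
    [0,0.15,0,0],
    [0,0.15,0,0],
    [0,0.15,0,0],
  ],
)

```text
clock: 48.85
eef_pos: [582.5, 34.9, 158.3]
eef_rot: [-3.141, 0.0, 0.205]
wrist_force: [-0.5, -0.5, -1.5]
finger_gap: 45.9
finger_force: 30.0
```

```bash
python3 -c "
from h import *
cam('top');cam('top')
s=manip.read_state();T=s['eef_pos'];print(T,s['eef_rot'],s['finger_gap']);go((582.5,33.8,130,JY))
c=cam('wrist');cv2.imwrite('pics/w6.png',c['frame']);plate(c,T[2]+8,T[2]+22,T[:2])"
```

```text
[582.60779562  34.66177005 158.46700106] [-3.14153498e+00 -8.37015718e-05  2.04711815e-01] 45.386168768770204
[-0.0003  0.0008  0.0285] 0.0007
plate ((582.1376953125, 33.746212005615234), (201.20489501953125, 69.51610565185547), 11.782624244689941) 172.44668196664807 20323
```

View pics/w6.png

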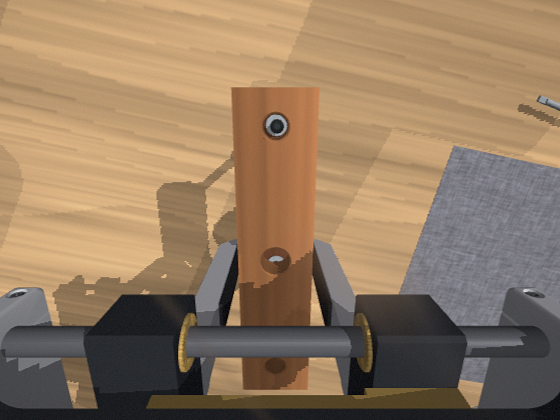

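The plate is held level, and the far rod is visible through its hole at (276,125). I'll lower it slowly.

>>> move_arm(
  moves=[
    [0.0005,0.0005,0.012,0],
    [0.0005,0.0005,0.02,0],
    [0.0005,0.0005,0.025,0],
    [0.0005,0.0005,0.03,0],
    [0.0005,0.0005,0.035,0],
    [0.0005,0.0005,0.041,0],
    [0.0005,0.0005,0.047,0],
    [0.0005,0.0005,0.053,0],
    [0.0005,0.0005,0.057,0],
    [0.0005,0.0005,0.059,0],
    [0.0005,0.0005,0.0595,0],
    [0.0005,0.0005,0.0595,0],
  ],
)

```text
clock: 50.2
eef_pos: [583.4, 33.6, 99.1]
eef_rot: [3.142, -0.0, 0.204]
wrist_force: [0.6, 0.5, -0.9]
finger_gap: 45.9
finger_force: 30.0
```

>>> move_arm(
  moves=[
    [0,0,0.001,0],
    [0,0,0.001,0],
    [0,0,0.001,0],
  ],
)

```text
clock: 50.5
eef_pos: [583.3, 33.6, 98.0]
eef_rot: [3.142, -0.0, 0.204]
wrist_force: [-1.1, 0.1, -1.7]
finger_gap: 45.3
finger_force: 30.0
```

>>> move_arm(
  moves=[
    [0,0,0,0],
    [0,0,0,0],
    [0,0,0,0],
    [0,0,0,0],
    [0,0,0,0],
    [0,0,-0.03,0],
    [0,0,-0.07,0],
    [0,0,-0.11,0],
    [0,0,-0.12,0],
    [0,0,-0.12,0],
    [0,0,-0.12,0],
  ],
  jaw=0.075,
)

```text
clock: 51.6
eef_pos: [582.8, 33.5, 216.4]
eef_rot: [-3.141, 0.002, 0.204]
wrist_force: [-0.2, -0.4, -0.6]
finger_gap: 74.7
finger_force: 0.0
```

```bash
python3 -c "
from h import *
c=cam('wrist');plate(c,100,122,J);cv2.imwrite('pics/s1.png',cam('side')['frame'][130:270,220:420])
p=cloud(c).reshape(-1,3);d=p[:,:2]-J;M=np.array([np.cos(JY),np.sin(JY)]);a=d@M;b=d@[-M[1],M[0]]
for lo,hi in((-95,-85),(-60,-20),(20,60),(85,95)):
  k=(a>lo)&(a<hi)&(abs(b)<18)&(p[:,2]>60)&(p[:,2]<130);print(lo,np.median(p[k,2]) if k.any() else None)
for bb in(-16,16):
  k=(abs(a-40)<20)&(abs(b-bb)<4)&(p[:,2]>60);print(bb,np.median(p[k,2]))
print(manip.read_state()['finger_force'])"
```

```text
plate ((582.7725830078125, 33.00772476196289), (201.32476806640625, 46.068756103515625), 11.69388484954834) 111.43825907027647 8508
-95 111.5165385742319
-60 111.44471260824068
20 111.4703047106064
85 111.47798631368448
-16 330.46920372904003
16 330.4569410026565
0.0
```

View pics/s1.png

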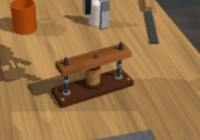

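The plate sits level over both rods (top at 111.5 mm, 112 expected), resting on the stack. The mug and glue bottle are in place.

```bash
python3 -c "
from h import *
print(manip.sign_off())"
```

```text
the job is handed in; nothing more can be done
None
```

The job is handed in: rear collar, four cork rings and front collar (neck up) are on the mandrel, the plate rests level on the front collar over both rods, and I did not go near the mug, glue, tape or screwdriver; the sign-off returned no verdict.

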